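Clear the pot off the propagating case and hold its glazed lid open

TASK

Lift the blue pot off the glazed lid of the pine propagating case and stand it upright on the slate tile; the pot is thin, so grip it with no more than 15 N and do not drop it. Then raise the lid gently by its bar handle, without leaning on the glass, to 40 degrees open and hold it still there so that I can fit the stay: finish while still holding the handle, because the lid falls shut if let go. Leave everything else on the bench undisturbed.

Things in the scene. Friction and masses are not known exactly. Their poses are not given: they have to be found in the camera images.
- pot_mid (a point): centre (half-way up, on the axis) of the loose blue thin-walled plastic pot, 60 mm high, empty and open at the top; outer diameter 42 mm at the base, 54 mm below the rim band and 62 mm at the rim band, which is the top 16 mm (14 to 30 mm above this point); wall 2.5 mm, 35 to 60 g; 5 N of grip on the rim band is enough to carry it, over 15 N on a finger may crush it. It starts upright on the glass of the lid. Its z axis points up through the mouth
- slate_top (a point): centre of the top face of the loose dark slate tile lying flat on the bench, 140 mm (its x) by 120 mm (its y) by 8 mm thick, about 0.36 kg; it lies to the left or to the right of the case
- grip (a point): middle of the round dark-steel bar handle on the front rail of the lid (front = the side towards the robot). The bar is 12 mm in diameter, parallel to the hinge (this point's y axis), 110 mm long between its two posts, its centre line 40 mm above the wooden front rail, so fingers fit under it and may come straight down from above on either side of the bar. It moves with the lid; at joint 0 it stands 250 mm in front of and 58 mm above the hinge line
- hinge (a point): middle of the lid's hinge line, at the back (far side from the robot) upper edge of the case, 115 mm above the bench. Its y axis is the hinge line; at joint 0 its x axis points level from front to back
- lid (a joint): opening angle of the lid in rad: 0 = shut and level, grows as the front edge is raised about the hinge; 0.698 = 40 degrees; stop at 1.7. The hinge turns freely and nothing holds the lid up: let go, it falls shut. The lid is 270 mm front to back, 300 mm wide, 18 mm thick, 0.6 to 0.9 kg, so holding it up takes about 3 to 5 N upwards at the handle
- handle: the bar handle itself, fixed on the lid; origin at its foot on the front rail, 40 mm under the bar
- pane: the glass pane of the lid, 198 mm (x) by 228 mm (y), 4 mm thick, its top face 3 mm below the top of the wooden frame and 130 mm above the bench when shut; origin at the centre of its underside
- case: the pine propagating case fixed on the bench, 270 mm deep (x, back = +x), 300 mm wide (y), 115 mm high without the lid; origin at the centre of its underside; seedlings inside
- belljar: bystander: clear glass bell jar, 144 mm across, 200 mm high; origin at the centre of its foot. It stands on the side of the case opposite to the slate
- fork: bystander: polished steel hand fork with wooden handle, about 290 mm long, lying at the front right
- claypot: bystander: terracotta pot, 100 mm across, 90 mm high, on the left beyond the slate's or bell jar's place
- dibber: bystander: dark wooden dibber, 210 mm long, lying at the front left
- wateringcan: bystander: green watering can, body 144 mm across, 180 mm high over all, far left
- labeltin: bystander: metal tin of plant labels, 74 mm across, about 140 mm high, far right
Not all that is in view belongs to the job. There is more than one size of the part that bears pot_mid; the job needs the smaller. Several things look just like the part that bears slate_top: the one meant starts farthest to the robot's right.

How it is judged:
By the outcome, as a careful person would: the job done as asked, in the order asked, and still so for the second after the job is handed in, while the arm keeps its last pose, push and grip.
It also fails if it takes over 67 s, if anything falls off the work surface, if the arm or the gripper's body presses on something with over 40 N, if the wrist force passes 120 N, or if a joint passes its speed limit or range.

ROBOT

A 7-joint arm with a two-finger parallel gripper is mounted at the origin on the work surface. World frame = base frame: x ahead of the robot, y to its left, z up, the work surface at z = 0. Lengths are in m, angles in degrees, forces in N, time in s.
With the tool pointing down it reaches from about 0.425 to 0.875 m from the base axis. Payload 4.7 kg.
Tool frame: the origin (TCP) lies midway between the tips of the shut fingers; the grasp point (between the pads) lies 19 mm behind it (bot.pinch_z is the distance from the TCP to the grasp point, in m); z points along the fingers, y is the line along which they close (so a half turn about z gives the same grasp; the last joint's range is limited). The gripper opens to 87 mm and grips with 3 to 60 N. Pads are 19 mm wide; open, the fingers measure 117 mm over their backs; the gripper's body (75 mm by 190 mm) begins 51 mm behind the grasp point.
Start: joints at [-71.843, 18.392, -4.016, 83.108, 1.295, 78.541, -3.26], TCP at [0.194, 0.62, 0.223] pointing down, gripper open.
Joint ranges: [-163.93, 163.93], [-17.29, 119.83], [-79.2, 71.16], [3.27, 140.29], [-89.18, 269.18], [5.43, 117.66], [-154.24, 154.24]. Speed limits (degrees/s): [147.25, 147.25, 180, 180, 180, 180, 180].

INTERFACE

Orientations are given as [roll, pitch, yaw] about the fixed x, y, z axes, in that order (R = Rz(yaw) Ry(pitch) Rx(roll)).
In Python, from workcell import bot gives the robot as it stands. The module is installed in compiled form; this text tells all that it offers.
- The arm moves only by the shell command python3 -m pendant 'ROWS' [FORCE]. ROWS is a JSON object of lists of equal length, an entry for each row: "gripper": the opening, from -1 (shut) to 1 (fully open); "dp": the shift along the world's x, y, z in mm, a list of three; "twist": the turn about the world's z in degrees. In form: {"gripper": [gripper, ...], "dp": [[x, y, z], ...], "twist": [twist, ...]}. A call has 1 to 10 rows; each row is the pose to reach, as a shift and turn from the pose commanded when the call began; what a row does not reach only later rows make up. A row lasts 1/10 s, in which the tool goes at most 50 mm and 8.59 degrees, less where a joint would pass 70% of its speed; a pose out of reach is approached as far as the arm can. A call with a gripper value outside its range is refused whole. The fingers move at their own pace and stop on an object; FORCE is the grip in N (left out, the last holds). Time passes only in rows, so rows that repeat a pose let the fingers close. It gives the time, the measured TCP pose, the force, the opening and the grip force at its end, in the units of the state.
- bot.state(): the state, without advancing time (a new reading comes with each control period).
- bot.grab_frame(name): name is "scene" or "top" or "wrist"; returns a dict with "img" (400x640x3 uint8, red, green, blue), "z_map" (400x640 float32, m along the optical axis (not along the pixel's ray), 0 where there is no reading), "camera_matrix" (3x3 intrinsics, pixels), "pose" (4x4, takes a point from camera to world coordinates). Camera axes: x right, y up, looking along -z (the intrinsics and any distortion apply to the point x, -y, -z); pixel columns grow to the right and rows downward; lengths in m; the calibration is good to about 2 mm. The wrist camera is an equidistant fisheye: a pixel r from the principal point sees the ray r / f radians off the axis. A picture is of the moment at which its call begins.
- bot.finish_job(): hands the job in; it is judged then, once.
The state is a dict: "time": time; "q": joint angles; "dq": joint speeds; "joint_efforts": joint torques, N m; "eef_pos": TCP position; "orientation": TCP orientation; "ft_force": force on the tool from outside, world axes, zero at the start; "wrist_torque": the same for the moment, N m; "opening": opening from 0.0 (shut) to 1.0 (fully open); "grasp_force": force on a finger pad.
Only numpy, scipy, OpenCV 4.12 (cv2) and the standard library are available. Lean on these libraries where they do the work, as an engineer would, in place of code of your own. Each camera call takes 0.05 s, during which the arm holds its last target. There are 200 camera calls.

## Working session

There is one attempt and no reset: what is moved stays moved. The work goes in short steps, Python scripts to look and compute and a shell command to move; the robot and the scene stay as the last step left them, time stands still between calls to the robot, and variables do not carry over. Pictures are saved under pics/ and viewed, at most 10 in all, crops included, and the job is handed in when it is done.

```bash
mkdir -p pics; cat > h.py <<'E'
import numpy as np, cv2
from workcell import bot
def cloud(f):
    z=f["z_map"];K=f["camera_matrix"];T=f["pose"]
    v,u=np.mgrid[:z.shape[0],:z.shape[1]]
    P=np.stack([(u-K[0,2])/K[0,0]*z,-(v-K[1,2])/K[1,1]*z,-z],-1)
    W=P@T[:3,:3].T+T[:3,3]; W[z==0]=np.nan
    return W
def save(f,n): cv2.imwrite("pics/"+n,f["img"][:,:,::-1])
E
python3 - <<'E'
from h import *
for n in("scene","top"):
    f=bot.grab_frame(n); save(f,n+"0.png"); np.savez(n+"0.npz",**f); print(n,f["pose"].round(3).tolist(),f["camera_matrix"].tolist())
print(bot.state())
E
```

```text
scene [[-0.856, -0.45, 0.253, 1.064], [0.517, -0.74, 0.43, 0.887], [-0.006, 0.499, 0.866, 1.849], [0.0, 0.0, 0.0, 1.0]] [[460.7512691144068, 0.0, 316.7180908360693], [0.0, 460.7512691144068, 196.45989377077353], [0.0, 0.0, 1.0]]
top [[-0.105, 0.971, -0.213, 0.28], [-0.994, -0.103, 0.024, 0.033], [0.002, 0.214, 0.977, 1.37], [0.0, 0.0, 0.0, 1.0]] [[361.52730104266357, 0.0, 326.93811984411104], [0.0, 361.52730104266357, 193.85521182022063], [0.0, 0.0, 1.0]]
{'time': 0.1, 'q': array([-71.84338363,  18.43553907,  -4.01514754,  83.16958628,
         1.2959628 ,  78.5426654 ,  -3.26089217]), 'dq': array([ 0.04509217, -0.14958256, -0.01769921, -0.16332995, -0.02313094,
       -0.01584555, -0.00643133]), 'joint_efforts': array([-5.95133570e-04, -4.92572343e+01, -4.06010868e-01, -3.13398921e+01,
       -6.42357557e-02,  3.94345669e-02,  7.01065301e-05]), 'eef_pos': array([0.19372439, 0.61991462, 0.22154796]), 'orientation': array([-1.79897499e+02,  6.70642659e-03,  1.62651957e+02]), 'ft_force': array([ 0.20642589,  0.17197243, -0.34318763]), 'wrist_torque': array([ 0.00913674, -0.01630071, -0.02513578]), 'grasp_force': 0.0, 'opening': 1.0016750674195243}
```

View pics/scene0.png

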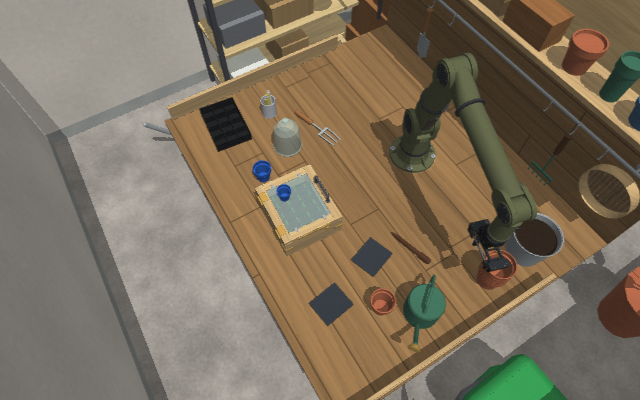

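View pics/top0.png

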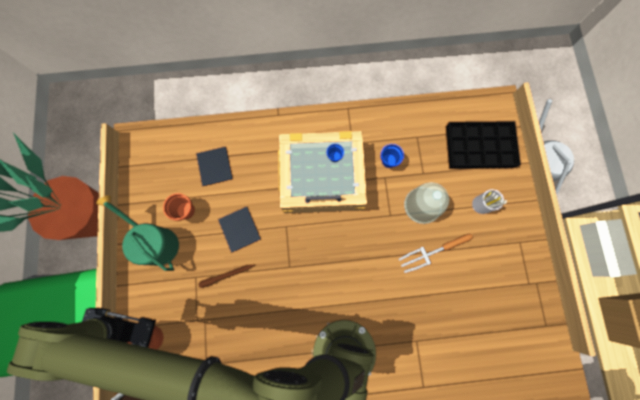

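The overhead view shows the small blue pot on the lid at (335,152) and the bar handle at (323,199). The two slates are at (240,229) and (214,167). The one at (240,229) is farther to the robot's right, so it's the target. The bell jar (428,202) and the larger blue pot (392,156) are to the right of the case.

```bash
python3 - <<'E'
from h import *
for n in("scene","top"):
    f=dict(np.load(n+"0.npz")); W=cloud(f); im=f["img"].astype(int); r,g,b=im[...,0],im[...,1],im[...,2]
    hsv=cv2.cvtColor(f["img"],cv2.COLOR_RGB2HSV)
    def comps(m,name,amin):
        k,l,s,c=cv2.connectedComponentsWithStats(m.astype(np.uint8))
        for i in range(1,k):
            if s[i,4]<amin: continue
            p=W[l==i]; p=p[np.isfinite(p[:,0])]
            if len(p)<5 or not(0.2<np.median(p[:,0])<1.1): continue
            print(n,name,c[i].round(1),s[i,4],"med",np.median(p,0).round(4),"lo",np.percentile(p,3,axis=0).round(3),"hi",np.percentile(p,97,axis=0).round(3))
            if name=="blue":
                zt=np.percentile(p[:,2],97); q=p[p[:,2]>zt-.006]; (cc,rr)=cv2.minEnclosingCircle(q[:,:2].astype(np.float32)); print("   rim",cc,rr,zt)
            if name=="slate":
                q=p[(p[:,2]<.02)]; print("   rect",cv2.minAreaRect(q[:,:2].astype(np.float32)),)
    comps((b>g+60)&(b>r+60),"blue",30)
    comps((hsv[...,2]<80)&(hsv[...,1]<110)&(W[...,2]<.02),"slate",300)
    # handle: dark pts z .15-.19
    m=(W[...,2]>.15)&(W[...,2]<.20)&(hsv[...,2]<110)&(hsv[...,1]<130)&(W[...,0]>.35)
    comps(m,"handle",15)
    # case top wood
    m=(W[...,2]>.123)&(W[...,2]<.143)&(W[...,0]>.3)&(abs(W[...,1])<.35)
    comps(m,"lid",800)
    p=W[m&(abs(W[...,1]-.05)<.3)]; print("lidrect",cv2.minAreaRect(p[:,:2].astype(np.float32)))
E
```

```text
scene blue [261.3 168.4] 165 med [ 0.6783 -0.2803  0.0519] lo [ 0.648 -0.296  0.002] hi [ 0.72  -0.219  0.083]
   rim (0.688141942024231, -0.25261473655700684) 0.042197685688734055 0.08266474313066305
scene blue [283.2 190.7] 112 med [ 0.6774 -0.0551  0.1669] lo [ 0.657 -0.064  0.129] hi [ 0.707 -0.011  0.192]
   rim (0.6825827360153198, -0.03612259775400162) 0.030955657362937927 0.19225531524511244
scene slate [200.8  38. ] 398 med [ 0.456  -1.686  -0.3434] lo [ 0.43  -1.718 -0.714] hi [ 0.471 -1.665 -0.052]
   rect ((0.45332562923431396, -1.6939846277236938), (0.1416688710451126, 0.034329552203416824), 75.07235717773438)
scene slate [220.9  51.6] 344 med [ 0.4537 -1.2898 -0.1544] lo [ 0.398 -1.408 -0.376] hi [ 0.47  -1.273  0.009]
   rect ((0.4071333110332489, -1.433331847190857), (0.352072536945343, 0.05676601827144623), 75.16942596435547)
scene slate [371.3 256.5] 829 med [0.4793 0.3478 0.0069] lo [ 0.411  0.287 -0.002] hi [0.547 0.408 0.016]
   rect ((0.4776170253753662, 0.34720033407211304), (0.14408892393112183, 0.11941197514533997), 19.389856338500977)
scene slate [330.5 303.
[... 1395 characters left out ...]
81961154938, 0.11344676464796066), 8.29693603515625)
top slate [604.  205.5] 398 med [ 0.45   -1.2831 -0.2699] lo [ 0.439 -1.29  -0.556] hi [ 0.461 -1.277 -0.099]
   rect ((0.4512122869491577, -1.2876121997833252), (0.02626054733991623, 0.02884875237941742), 5.099531650543213)
top handle [322.3 197.7] 59 med [0.5291 0.0251 0.1781] lo [ 0.523 -0.033  0.16 ] hi [0.533 0.074 0.181]
top handle [109.5 205.9] 38 med [0.579  0.7411 0.1619] lo [0.57  0.734 0.151] hi [0.59  0.75  0.174]
top lid [320.2 169. ] 5821 med [0.6396 0.0218 0.1319] lo [ 0.517 -0.127  0.126] hi [0.773 0.157 0.137]
lidrect ((0.6471549868583679, 0.015689924359321594), (0.30501699447631836, 0.2721700966358185), 86.33536529541016)
```

```bash
python3 -m pendant '{"gripper":[1,1,1,1,1,1,1,1,1,1],"dp":[[10,-13,20],[30,-40,45],[60,-80,70],[90,-120,80],[120,-160,80],[150,-200,80],[180,-242,80],[205,-275,80],[230,-309,80],[245,-329,80]],"twist":[-2,-6,-10,-14,-18,-22,-26,-31,-35,-38]}' 10
python3 -m pendant '{"gripper":[1,1,1,1,1,1,1,1,1,1],"dp":[[10,-13,0],[35,-47,0],[65,-87,0],[95,-127,0],[125,-168,0],[155,-208,0],[185,-249,0],[212,-285,0],[234,-314,0],[244,-328,0]],"twist":[-2,-6,-10,-14,-18,-22,-26,-31,-35,-38]}' 10
python3 -m pendant '{"gripper":[1,1],"dp":[[0,0,0],[0,0,0]],"twist":[0,0]}'
python3 - <<'E'
from h import *
f=bot.grab_frame("wrist"); save(f,"w1.png"); np.savez("w1.npz",**f); print(f["pose"].round(3),f["camera_matrix"])
E
```

```text
time: 1.1
eef_pos: [0.4409, 0.2876, 0.3025]
orientation: [-180.0, 0.1, 124.2]
ft_force: [-0.8, -0.4, -0.1]
opening: 0.998
grasp_force: 0.0
time: 2.1
eef_pos: [0.6843, -0.0383, 0.301]
orientation: [-179.9, 0.1, 86.4]
ft_force: [-1.2, 1.2, 0.2]
opening: 1.002
grasp_force: 0.0
time: 2.3
eef_pos: [0.6829, -0.0342, 0.3016]
orientation: [-179.9, -0.1, 86.8]
ft_force: [0.3, 0.1, 0.6]
opening: 0.998
grasp_force: 0.0
[[ 0.999  0.052  0.014  0.686]
 [-0.054  0.966  0.254  0.036]
 [-0.    -0.254  0.967  0.463]
 [ 0.     0.     0.     1.   ]] [[309.70691629   0.         315.32029161]
 [  0.         309.70691629 198.46540984]
 [  0.           0.           1.        ]]
```

View pics/w1.png

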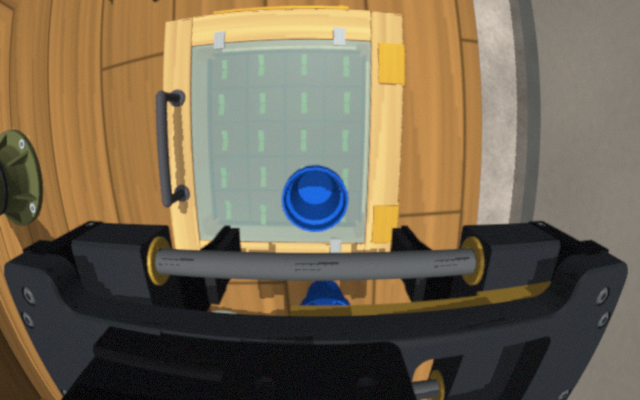

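The wrist picture shows the pot mouth centred at (316,198). The bar handle runs from (161,94) to (167,205), with its posts at (178,98) and (181,193). I'll compute the pot and handle positions by ray casting.

```bash
cat >> h.py <<'E'
def fray(f,uv,zp):
    K=f["camera_matrix"];T=f["pose"]; d=np.array(uv,float)-K[:2,2]; r=np.hypot(*d,); a=r/K[0,0]
    s=np.sin(a)/max(r,1e-9); v=T[:3,:3]@np.array([d[0]*s,-d[1]*s,-np.cos(a)]); p=T[:3,3]
    return p+v*(zp-p[2])/v[2]
E
python3 - <<'E'
from h import *
f=dict(np.load("w1.npz")); im=f["img"].astype(int); b=(im[...,2]>im[...,0]+60)&(im[...,2]>im[...,1]+50)
b[235:]=0
c=max(cv2.findContours(b.astype(np.uint8),0,1)[0],key=cv2.contourArea); e=cv2.fitEllipse(c); print(e, fray(f,e[0],.19).round(4))
for t in c[[c[:,0,0].argmin(),c[:,0,0].argmax(),c[:,0,1].argmin(),c[:,0,1].argmax()]][:,0]: print(t,fray(f,t,.19).round(4))
hsv=cv2.cvtColor(f["img"],cv2.COLOR_RGB2HSV)
m=(hsv[...,2]<110)&(hsv[...,1]<110); m[:80]=0;m[215:]=0;m[:,:145]=0;m[:,190:]=0
for row in (110,130,150,170,190):
    u=np.where(m[row,:176])[0]; print(row,u.min(),u.max(),fray(f,(u.mean(),row),.173).round(4))
E
```

```text
((314.46209716796875, 198.65748596191406), (65.11360168457031, 65.67311096191406), 96.62984466552734) [ 0.6817 -0.0355  0.19  ]
[281 198] [ 0.6511 -0.0332  0.19  ]
[347 206] [ 0.7112 -0.0441  0.19  ]
[309 166] [ 0.6784 -0.0052  0.19  ]
[310 231] [ 0.6757 -0.0667  0.19  ]
110 156 165 [0.5315 0.0607 0.173 ]
130 157 166 [0.5306 0.0402 0.173 ]
150 158 167 [0.5293 0.0197 0.173 ]
170 160 168 [ 0.5281 -0.0011  0.173 ]
190 162 175 [ 0.5281 -0.0223  0.173 ]
```

```bash
python3 -m pendant '{"gripper":[1,1,1,1,1,1,1,1,1,1],"dp":[[-1,-1,-15],[-1,-1,-40],[-1,-1,-65],[-1,-1,-85],[-1,-1,-105],[-1,-1,-120],[-1,-1,-130],[-1,-1,-136],[-1,-1,-138],[-1,-1,-138]],"twist":[0,0,0,0,0,0,0,0,0,0]}' 8
python3 -m pendant '{"gripper":[0.6,0.5,0.45,0.4,0.35,0.3,0.25,0.2,0.2,0.2],"dp":[[0,0,0],[0,0,0],[0,0,0],[0,0,0],[0,0,0],[0,0,0],[0,0,0],[0,0,0],[0,0,0],[0,0,0]],"twist":[0,0,0,0,0,0,0,0,0,0]}' 8
```

```text
time: 3.35
eef_pos: [0.6821, -0.0375, 0.165]
orientation: [180.0, -0.0, 86.7]
ft_force: [0.6, 0.0, 0.4]
opening: 1.001
grasp_force: 0.0
time: 4.35
eef_pos: [0.6819, -0.0376, 0.1647]
orientation: [180.0, 0.0, 86.6]
ft_force: [-0.5, -0.2, 2.0]
opening: 0.705
grasp_force: 8.0
```

```bash
python3 -m pendant '{"gripper":[0.2,0.2,0.2,0.2,0.2,0.2,0.2,0.2,0.2,0.2],"dp":[[0,0,3],[0,0,8],[0,0,15],[0,0,25],[0,0,37],[0,0,50],[0,0,63],[0,0,75],[0,0,85],[0,0,90]],"twist":[0,0,0,0,0,0,0,0,0,0]}' 8
python3 -m pendant '{"gripper":[0.2,0.2,0.2,0.2,0.2,0.2,0.2,0.2,0.2,0.2],"dp":[[-2,4,0],[-7,13,0],[-15,28,0],[-25,47,0],[-36,68,0],[-48,91,0],[-60,114,0],[-72,136,0],[-84,159,0],[-96,182,0]],"twist":[0,0,0,0,0,0,0,0,0,0]}'
python3 -m pendant '{"gripper":[0.2,0.2,0.2,0.2,0.2,0.2,0.2,0.2,0.2,0.2],"dp":[[-12,23,0],[-24,45,0],[-36,68,0],[-48,91,0],[-60,114,0],[-72,136,0],[-84,159,0],[-94,178,0],[-102,194,0],[-106,202,0]],"twist":[0,0,0,0,0,0,0,0,0,0]}'
python3 -m pendant '{"gripper":[0.2,0.2,0.2],"dp":[[-1,2,0],[-2,3,0],[-2,3,0]],"twist":[0,0,0]}'
python3 - <<'E'
from h import *
f=bot.grab_frame("wrist"); save(f,"w2.png"); np.savez("w2.npz",**f)
s=bot.state(); print(s["eef_pos"],s["orientation"],s["grasp_force"])
E
```

```text
time: 5.35
eef_pos: [0.6823, -0.0377, 0.2561]
orientation: [179.9, -0.0, 86.7]
ft_force: [0.6, -0.7, -0.5]
opening: 0.703
grasp_force: 8.0
time: 6.35
eef_pos: [0.5839, 0.147, 0.2541]
orientation: [-179.9, -0.0, 86.8]
ft_force: [-0.2, 0.4, -1.0]
opening: 0.705
grasp_force: 8.0
time: 7.35
eef_pos: [0.4768, 0.3494, 0.254]
orientation: [-179.9, -0.0, 86.9]
ft_force: [-0.4, -0.7, -0.7]
opening: 0.698
grasp_force: 8.0
time: 7.65
eef_pos: [0.4782, 0.3485, 0.2546]
orientation: [180.0, 0.0, 86.6]
ft_force: [-0.4, -0.9, -0.7]
opening: 0.705
grasp_force: 8.0
[0.47839321 0.34841827 0.25465156] [1.79978542e+02 1.81235360e-02 8.65613398e+01] 7.999885833669396
```

View pics/w2.png

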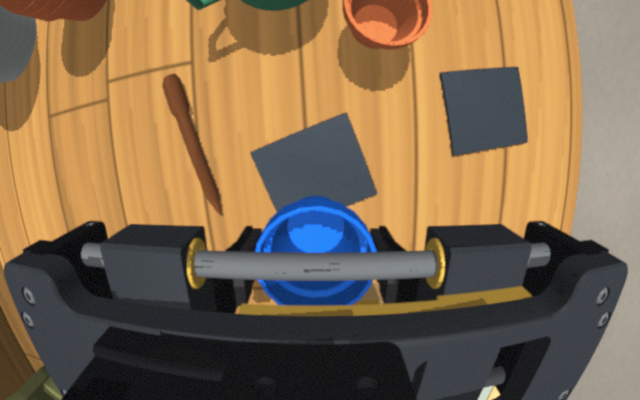

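The pot is held upright between the pads at (316,245). The slate is under it, with visible corners at (251,153), (348,114) and (376,191).

```bash
python3 - <<'E'
from h import *
f=dict(np.load("w2.npz")); a,b,c=[fray(f,p,.008) for p in((251,153),(348,114),(376,191))]
print((a+c)/2,np.linalg.norm(a-b),np.linalg.norm(b-c))
E
python3 -m pendant '{"gripper":[0.2,0.2,0.2,0.2,0.2,0.2,0.2,0.2,0.2,0.2],"dp":[[0,0,-5],[0,0,-20],[0,0,-40],[0,0,-65],[0,0,-90],[0,0,-115],[0,0,-140],[0,0,-165],[0,0,-185],[0,0,-195]],"twist":[0,0,0,0,0,0,0,0,0,0]}'
python3 -m pendant '{"gripper":[0.2,0.2,0.2,0.2,0.2,0.2,0.2],"dp":[[0,0,-5],[0,0,-9],[0,0,-12],[0,0,-14],[0,0,-15],[0,0,-15],[0,0,-15]],"twist":[0,0,0,0,0,0,0]}'
```

```text
[0.47676838 0.34838064 0.008     ] 0.13860170710027034 0.11121802882113523
time: 8.7
eef_pos: [0.4763, 0.3477, 0.0563]
orientation: [-179.8, 0.2, 86.6]
ft_force: [-0.2, -0.5, -1.2]
opening: 0.705
grasp_force: 8.0
time: 9.4
eef_pos: [0.478, 0.3496, 0.0449]
orientation: [180.0, -0.0, 86.7]
ft_force: [-0.2, -0.2, -1.0]
opening: 0.704
grasp_force: 8.0
```

```bash
for i in 1; do :; done; python3 -m pendant '{"gripper":[0.2,0.2,0.2,0.2],"dp":[[0,0,-1],[0,0,-2],[0,0,-2],[0,0,-2]],"twist":[0,0,0,0]}'
```

```text
time: 9.8
eef_pos: [0.4779, 0.3496, 0.0427]
orientation: [180.0, -0.0, 86.7]
ft_force: [0.2, 0.4, 0.2]
opening: 0.703
grasp_force: 8.0
```

```bash
python3 -m pendant '{"gripper":[0.2,0.2,0.2],"dp":[[0,0,-1],[0,0,-1],[0,0,-1]],"twist":[0,0,0]}'
```

```text
time: 10.1
eef_pos: [0.478, 0.3496, 0.0426]
orientation: [180.0, -0.0, 86.7]
ft_force: [-1.6, -1.3, 6.7]
opening: 0.702
grasp_force: 8.0
```

Contact: the reading has gone up by about 6 N. I'll release, then lift clear.

```bash
python3 -m pendant '{"gripper":[0.45,0.5,0.6,0.7,0.8,0.9,1,1,1,1],"dp":[[0,0,1],[0,0,1],[0,0,1],[0,0,1],[0,0,1],[0,0,1],[0,0,1],[0,0,1],[0,0,1],[0,0,1]],"twist":[0,0,0,0,0,0,0,0,0,0]}'
python3 -m pendant '{"gripper":[1,1,1,1,1,1,1,1,1,1],"dp":[[0,0,5],[0,0,15],[0,0,30],[0,0,50],[0,0,75],[0,0,105],[0,0,135],[0,0,165],[0,0,190],[0,0,200]],"twist":[0,0,0,0,0,0,0,0,0,0]}'
python3 - <<'E'
from h import *
f=bot.grab_frame("wrist"); save(f,"w3.png")
E
```

```text
time: 11.1
eef_pos: [0.4779, 0.3495, 0.0426]
orientation: [180.0, -0.0, 86.7]
ft_force: [0.2, -0.4, -0.2]
opening: 1.001
grasp_force: 0.0
time: 12.1
eef_pos: [0.4792, 0.3501, 0.2472]
orientation: [179.7, -0.3, 86.6]
ft_force: [-0.1, -0.8, 0.2]
opening: 0.998
grasp_force: 0.0
```

View pics/w3.png

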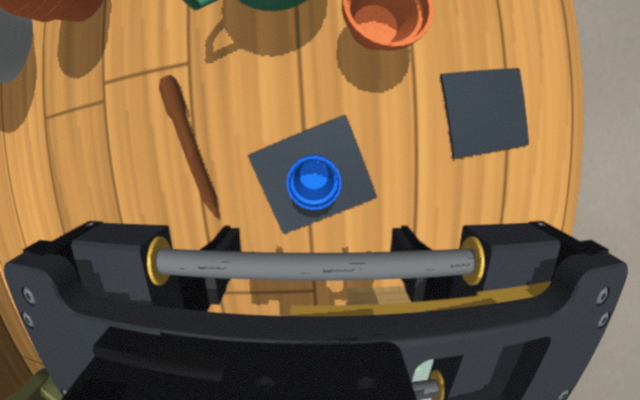

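The pot stands upright at (314,182) on the slate. Next, the handle.

```bash
python3 -m pendant '{"gripper":[1,1,1,1,1,1,1,1,1,1],"dp":[[2,-13,10],[8,-50,30],[14,-90,50],[20,-130,50],[27,-170,50],[33,-210,50],[39,-250,50],[45,-286,50],[49,-314,50],[51,-326,50]],"twist":[0,0,0,0,0,0,0,0,0,0]}'
python3 -m pendant '{"gripper":[1,1],"dp":[[0,0,0],[0,0,0]],"twist":[0,0]}'
python3 - <<'E'
from h import *
f=bot.grab_frame("wrist"); save(f,"w4.png"); np.savez("w4.npz",**f); print(bot.state()["eef_pos"],bot.state()["orientation"])
E
```

```text
time: 13.15
eef_pos: [0.5281, 0.0187, 0.2919]
orientation: [-179.9, 0.1, 86.3]
ft_force: [0.5, 0.1, 0.3]
opening: 0.999
grasp_force: 0.0
time: 13.35
eef_pos: [0.5284, 0.0249, 0.2921]
orientation: [-179.9, -0.0, 86.7]
ft_force: [-0.8, 0.6, 0.6]
opening: 0.997
grasp_force: 0.0
[0.52845585 0.02554927 0.29209112] [-1.79938594e+02 -2.38722414e-02  8.68108756e+01]
```

View pics/w4.png

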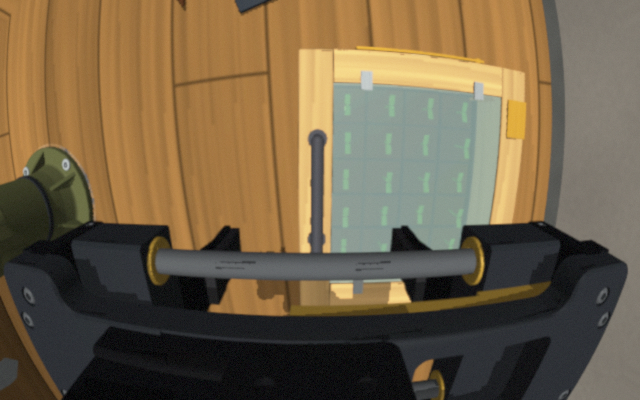

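The bar runs from (317,135) to (318,245), nearly centred between the fingers. The lid's front-left corner is at (300,50) and its back-left corner at (526,75).

```bash
python3 - <<'E'
from h import *
f=dict(np.load("w4.npz"))
hsv=cv2.cvtColor(f["img"],cv2.COLOR_RGB2HSV); m=(hsv[...,2]<115)&(hsv[...,1]<110)
P=[]
for row in range(150,230,10):
    u=np.where(m[row,300:330])[0]+300; P.append(fray(f,(u.mean(),row),.173)); print(row,u.min(),u.max(),P[-1].round(4))
P=np.array(P); k=np.polyfit(P[:,1],P[:,0],1); print("yaw",-np.degrees(np.arctan(k[0])),"x at y=.025",np.polyval(k,.025))
print("post",fray(f,(317,137),.173),"corners",fray(f,(300,50),.133),fray(f,(526,75),.133))
E
```

```text
150 312 323 [0.5324 0.067  0.173 ]
160 312 322 [0.5315 0.0579 0.173 ]
170 312 322 [0.531  0.0486 0.173 ]
180 311 322 [0.53   0.0393 0.173 ]
190 312 322 [0.5299 0.0298 0.173 ]
200 312 322 [0.5294 0.0202 0.173 ]
210 312 322 [0.5289 0.0104 0.173 ]
220 311 322 [5.278e-01 5.000e-04 1.730e-01]
yaw -3.5777885385373964 x at y=.025 0.5295298008730814
post [0.53263298 0.07891107 0.173     ] corners [0.52048428 0.16875204 0.133     ] [0.78928969 0.15055918 0.133     ]
```

```bash
python3 -m pendant '{"gripper":[1,1,1,1,1,1,1,1,1,1],"dp":[[1,-1,-10],[1,-1,-30],[1,-1,-55],[1,-1,-80],[1,-1,-100],[1,-1,-117],[1,-1,-129],[1,-1,-136],[1,-1,-138],[1,-1,-138]],"twist":[0,0,0,0,0,0,0,0,0,0]}' 20
python3 -m pendant '{"gripper":[0.7,0.4,0.1,-0.2,-0.5,-0.7,-0.8,-0.9,-1,-1],"dp":[[0,0,0],[0,0,0],[0,0,0],[0,0,0],[0,0,0],[0,0,0],[0,0,0],[0,0,0],[0,0,0],[0,0,0]],"twist":[0,0,0,0,0,0,0,0,0,0]}' 20
python3 -m pendant '{"gripper":[-1,-1,-1,-1,-1],"dp":[[0,0,0],[0,0,0],[0,0,0],[0,0,0],[0,0,0]],"twist":[0,0,0,0,0]}' 20
```

```text
time: 14.4
eef_pos: [0.5301, 0.0226, 0.1548]
orientation: [180.0, 0.0, 86.7]
ft_force: [-1.0, 0.9, -0.2]
opening: 1.003
grasp_force: 0.0
time: 15.4
eef_pos: [0.5298, 0.0224, 0.1546]
orientation: [180.0, 0.0, 86.7]
ft_force: [-0.2, -0.1, -1.3]
opening: 0.174
grasp_force: 0.0
time: 15.9
eef_pos: [0.5295, 0.0225, 0.1545]
orientation: [-180.0, -0.0, 86.6]
ft_force: [-2.1, 0.3, 2.4]
opening: 0.129
grasp_force: 20.0
```

```bash
python3 -m pendant '{"gripper":[-1,-1,-1,-1,-1,-1,-1,-1,-1,-1],"dp":[[0.5,0,2],[1,0,4],[2,0,8.5],[3.4,0,13],[4.6,0,17],[6,0,21.5],[7.4,-0.5,26],[9,-0.5,30],[10.5,-0.6,34],[10.5,-0.6,34]],"twist":[0,0,0,0,0,0,0,0,0,0]}' 20
```

```text
time: 16.9
eef_pos: [0.5399, 0.0218, 0.1891]
orientation: [-179.9, -0.0, 86.6]
ft_force: [-5.3, -1.0, -2.1]
opening: 0.128
grasp_force: 20.0
```

```bash
python3 - <<'E'
from h import *
W=cloud(bot.grab_frame("top")); s=bot.state(); print(s["eef_pos"],s["ft_force"],s["opening"],s["grasp_force"])
m=(abs(W[...,1]-.02)<.05)&(W[...,0]>.55)&(W[...,0]<.73)&(W[...,2]>.1)&(W[...,2]<.3)
p=W[m]; k=np.polyfit(p[:,0],p[:,2],1); print(len(p),np.degrees(np.arctan(-k[0])))
E
```

```text
[0.53979596 0.02181662 0.18886707] [-4.8468164  -0.23038978 -2.53311556] 0.12662537499376858 20.004461109638214
1 -5.473606593237999<stdin>:4: RankWarning: Polyfit may be poorly conditioned
```

```bash
python3 -m pendant '{"gripper":[-1,-1,-1,-1,-1,-1,-1,-1,-1,-1],"dp":[[1.5,0,4],[3.4,0,8.5],[5,0,12.5],[7,-0.4,16.5],[9,-0.5,20.5],[11,-0.6,24.5],[13,-0.7,28.5],[15,-0.9,32.5],[17.5,-1,36.5],[19.7,-1.2,40]],"twist":[0,0,0,0,0,0,0,0,0,0]}' 20
python3 -m pendant '{"gripper":[-1,-1,-1,-1,-1,-1,-1,-1,-1,-1],"dp":[[2.3,0,4],[4.7,-0.2,7.7],[7.2,-0.3,11.4],[9.7,-0.5,15],[12.3,-0.7,18.7],[15,-0.9,22.3],[17.7,-1,25.8],[20.4,-1.2,29.3],[23.3,-1.4,32.8],[26.2,-1.6,36.2]],"twist":[0,0,0,0,0,0,0,0,0,0]}' 20
python3 - <<'E'
from h import *
f=bot.grab_frame("scene"); W=cloud(f); save(f,"s5.png"); s=bot.state(); print(s["eef_pos"],s["ft_force"],s["opening"],s["grasp_force"])
m=(abs(W[...,1]-.02)<.1)&(W[...,0]>.6)&(W[...,0]<.76)&(W[...,2]>.1)&(W[...,2]<.33)
p=W[m]; k=np.polyfit(p[:,0],p[:,2],1); r=p[:,2]-np.polyval(k,p[:,0]); p=p[abs(r)<.01]; k=np.polyfit(p[:,0],p[:,2],1); print(len(p),np.degrees(np.arctan(-k[0])))
E
```

```text
time: 17.95
eef_pos: [0.5589, 0.0206, 0.2293]
orientation: [-179.8, -0.0, 86.7]
ft_force: [-9.0, -0.9, 0.1]
opening: 0.132
grasp_force: 20.0
time: 18.95
eef_pos: [0.5847, 0.0189, 0.2663]
orientation: [-179.8, -0.0, 86.7]
ft_force: [-10.9, -0.6, 3.8]
opening: 0.131
grasp_force: 20.0
[0.58529491 0.01888751 0.26696443] [-10.29264662  -1.12292106   5.3544159 ] 0.12476142199084864 20.0044883787632
1582 27.604734177594853
```

View pics/s5.png

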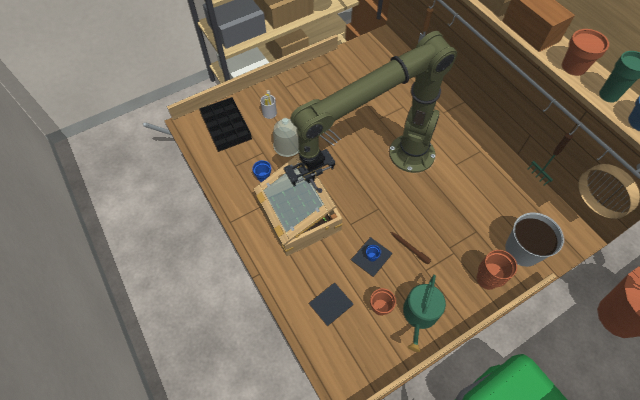

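The lid is partly raised (about 28°) and held at (315,170), and the pot is still on the slate at (372,252). There's some inward radial load, so I'll ease outward slightly for the rest of the lift.

```bash
python3 -m pendant '{"gripper":[-1,-1,-1,-1,-1,-1,-1,-1,-1,-1],"dp":[[1.5,0,4],[4.5,-0.3,8],[7.5,-0.5,11],[11,-0.7,14.5],[14,-0.9,17.5],[17.5,-1.1,20.5],[21,-1.3,23.5],[24,-1.5,26.5],[26.5,-1.7,28.5],[28.5,-1.8,30]],"twist":[0,0,0,0,0,0,0,0,0,0]}' 20
python3 - <<'E'
from h import *
f=bot.grab_frame("scene"); W=cloud(f); s=bot.state(); print(s["eef_pos"],s["ft_force"],s["opening"],s["grasp_force"])
m=(abs(W[...,1]-.02)<.1)&(W[...,0]>.62)&(W[...,0]<.76)&(W[...,2]>.1)&(W[...,2]<.35)
p=W[m]; k=np.polyfit(p[:,0],p[:,2],1); r=p[:,2]-np.polyval(k,p[:,0]); p=p[abs(r)<.01]; k=np.polyfit(p[:,0],p[:,2],1); print(len(p),np.degrees(np.arctan(-k[0])))
E
```

```text
time: 20.0
eef_pos: [0.6144, 0.017, 0.2966]
orientation: [-180.0, -0.0, 86.6]
ft_force: [-10.4, -0.8, 4.7]
opening: 0.123
grasp_force: 20.0
[0.6146634  0.01700353 0.2968667 ] [-8.29188771  0.11901573  4.79074509] 0.12996652143465126 20.003640353679657
1399 37.685337086612016
```

```bash
python3 -m pendant '{"gripper":[-1,-1,-1,-1,-1,-1,-1,-1],"dp":[[1,0,1.5],[3,-0.2,3],[5,-0.3,4.5],[6.5,-0.4,6],[7.5,-0.5,6.7],[8,-0.5,7],[8,-0.5,7],[8,-0.5,7]],"twist":[0,0,0,0,0,0,0,0]}' 20
cat > ang.py <<'E'
from h import *
def plane(f,box):
    W=cloud(f); p=W[cv2.erode(box(W).astype(np.uint8),np.ones((3,3)))>0]
    for t in (.02,.006,.004,.004):
        c=np.median(p,0) if t==.02 else p.mean(0); n=np.linalg.svd(p-c,full_matrices=False)[2][2]; n*=np.sign(n[2]); p=p[abs((p-c)@n)<t]
    return n,len(p)
h=np.array([np.cos(np.radians(-3.55)),np.sin(np.radians(-3.55)),0])
n0,k0=plane(dict(np.load("scene0.npz")),lambda W:(abs(W[...,1]-.02)<.12)&(W[...,0]>.55)&(W[...,0]<.76)&(W[...,2]>.12)&(W[...,2]<.14))
f=bot.grab_frame("scene")
n1,k1=plane(f,lambda W:(abs(W[...,1]-.02)<.12)&(W[...,0]>.62)&(W[...,0]<.76)&(W[...,2]>.13)&(W[...,2]<.32))
a=[np.degrees(np.arctan2(n@h,n[2])) for n in(n0,n1)]; print(a,a[1]-a[0],k0,k1)
s=bot.state(); e=s["eef_pos"]; print(e,s["ft_force"],s["opening"],s["grasp_force"],s["time"])
d=e-[.5296,.0225,.1546]; print(np.degrees(np.arctan2(.058+d[2],.25-d@h))-13.06)
E
python3 ang.py
```

```text
time: 20.85
eef_pos: [0.6227, 0.0165, 0.3036]
orientation: [180.0, -0.0, 86.7]
ft_force: [-7.6, -0.4, 4.6]
opening: 0.131
grasp_force: 20.0
[np.float64(-0.379998043797444), np.float64(39.2052195770305)] 39.58521762082794 820 1011
[0.62272501 0.01649958 0.30358816] [-7.61555732 -0.85564886  4.00379645] 0.12681317134566827 20.00294119119644 20.9
39.81566931544733
```

```bash
python3 -m pendant '{"gripper":[-1,-1,-1,-1,-1,-1,-1,-1,-1,-1],"dp":[[0.5,0,0.5],[1,0,1],[1,0,1],[1,0,1],[1,0,1],[1,0,1],[1,0,1],[1,0,1],[1,0,1],[1,0,1]],"twist":[0,0,0,0,0,0,0,0,0,0]}' 20
python3 ang.py
```

```text
time: 21.9
eef_pos: [0.6238, 0.0164, 0.3045]
orientation: [180.0, -0.0, 86.7]
ft_force: [-7.3, -1.7, 3.2]
opening: 0.129
grasp_force: 20.0
[np.float64(-0.379998043797444), np.float64(39.85694790125017)] 40.236945945047616 820 1044
[0.62381848 0.01642769 0.30448366] [-7.85693045 -0.79070414  3.37945466] 0.1281174806422594 20.00270962715149 21.95
40.127725624900116
```

```bash
python3 -c "
from workcell import bot
print(bot.finish_job())"
```

```text
the job is handed in; nothing more can be done
None
```

The blue pot is standing upright on the right-hand slate, and the lid is held still by its handle at about 40° open (measured 40.1–40.2°); I handed the job in at about 22 s.

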